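Start a connector test: shuttle home, hood shut, start pressed

ROBOT

A 7-joint arm with a two-finger parallel gripper is mounted at the origin on a cart in front of the work surface, level with it; the furniture and walls round the work are solid. World frame = base frame: x ahead of the robot, y to its left, z up, the work surface at z = 0. Lengths are in m, angles in rad, forces in N, time in s.
With the tool pointing down it reaches from about 0.4 to 0.875 m from the base axis. Payload 6.5 kg.
Tool frame: the origin (TCP) lies midway between the tips of the shut fingers; the grasp point (between the pads) lies 19 mm behind it; z points along the fingers, y is the line along which they close (so a half turn about z gives the same grasp; the last joint's range is limited). The gripper opens to 88 mm and grips with 3 to 60 N. Pads are 18 mm wide; open, the fingers measure 123 mm over their backs; the gripper's body (75 mm by 187 mm) begins 45 mm behind the grasp point.
Start: joints at [1.063, 0.536, -0.004, 1.538, 0.003, 1.067, -0.071], TCP at [0.278, -0.588, 0.2] pointing down, gripper open.
Joint ranges: [-2.7, 2.7], [-0.37, 2.16], [-1.27, 1.26], [0.24, 2.4], [-1.31, 4.45], [0.19, 1.91], [-2.76, 2.76]. Speed limits (rad/s): [2.39, 2.39, 3.14, 3.14, 3.14, 3.14, 3.14].

INTERFACE

Orientations are given as a unit quaternion [x, y, z, w].
In Python, from cell import r gives the robot as it stands. Calls block until the motion is done:
- r.reach(position, orientation): joint-space move of the TCP to a pose.
- r.movel(position, rotation=None, vel=0.15): straight line of the TCP; rotation=None keeps the orientation; vel is the mean speed in m/s.
- r.move_joints(angles): joint-space move.
- r.open() and r.grasp(): open the fingers fully, or close them until they stop; the grip force is fixed at half the most.
- r.sleep(seconds).
- r.solve_ik(position, orientation): joint angles nearest the present ones, or None.
- r.state(): the state.
- r.camera(name): name is "side" or "top"; returns a dict with "color" (480x640x3 uint8, red, green, blue), "mtx" (3x3 intrinsics, pixels), "k1" (the pictures are not rectified: a ray, as slopes to the right and down, at radius r is drawn at 1 + k1 r^2 times it, then the intrinsics apply), "world_from_camera" (4x4, takes a point from camera to world coordinates). Camera axes: x right, y down, z forward; pixel columns grow to the right and rows downward; lengths in m; the calibration is good to about 2 mm. A picture is of the moment at which its call begins. There is no depth.
A pose or a line that the arm cannot do raises r.IKError and nothing moves.
- r.sign_off(): hands the job in; it is judged then, once.
Trained networks look in the newest picture that a camera, given by its name, has taken for a name from the list of things; names that differ only in an ending like _2 or _b are one class to them, and where a whole thing is asked for, a point or a joint stands for the part that bears it (a point fixed in the world has none). Each returns a list of dicts, best first, with "p" (0 to 1); they miss things now and then, are a little off and sometimes report something else, mostly with a low value. They report only what shows in the picture. A call takes as long as a camera call.
- r.boxes_of(name, camera): "location" ([column, row] as shares, 0 to 1, of the picture: columns of its width, rows of its height, amid what is visible of it).
- r.landmark_of(name, camera): "location" ([column, row] as shares, 0 to 1, of the picture: columns of its width, rows of its height: a listed point, or the origin of a listed thing).
The state is a dict: "time_s": time; "qpos": joint angles; "qvel": joint speeds; "effort": joint torques, N m; "tcp_pos": TCP position; "tool_rot": TCP orientation; "force": force on the tool from outside, world axes, zero at the start; "ft_torque": the same for the moment, N m; "finger_gap": opening from 0.0 (shut) to 1.0 (fully open); "grasp_force": force on a finger pad.
Only numpy, scipy, OpenCV 4.12 (cv2) and the standard library are available. Lean on these libraries where they do the work, as an engineer would, in place of code of your own. Each camera call takes 0.05 s, during which the arm holds its last target. There are 200 camera calls.

TASK

The connector is already clipped in the test fixture's shuttle. With the fingertips, push the shuttle fully home onto the test probes, push the hood down until it is fully shut in its catches, and then press the start button (the small low one, not the mushroom-headed stop) all the way down and let it come up again. Do not press start before the hood is shut, never press stop, and leave the control box and the loose things where they stand: nothing is picked up.

Things in the scene. Friction and masses are not known exactly. Their poses are not given: they have to be found in the camera images.
- fixture: connector test fixture, fixed: aluminium base 200 x 160 mm (x -98 to 102, y +-80, top z=15), grey tester housing at the back (x 32 to 100, y +-58, top z=73; hinge knuckles to z=81), two dark catch posts at x=-58, y=+-66, 59 high. Origin on the bench under its middle; +x points to its back, away from the operator, y left, z up. All fixture sizes are in mm in this frame
- shuttle (a joint): the sliding carriage with the black connector; 0 = fully home against its stop, grows to 0.046 m as it comes out towards the fixture's front (-x). Starts 0.028 to 0.045 out, stays where it is left, takes about 3 to 5 N to push. While it is out, the hood's lip lands on it and the hood cannot shut
- push_plate (a point): middle of the front face of the shuttle's upright push plate (aluminium, 56 mm wide in y, 8 mm thick, from z=18 to z=58); this point is at z=44, and at x=-94 when the shuttle is home. Push it along the fixture's +x
- hood (a joint): white sheet-metal hood with a clear window, hinged along the fixture's y axis at x=30, z=76.5; 0 = fully shut (top face level, z=80.5), grows as its front rises, at most 1.7 rad. 100 mm wide in y, 100 mm from hinge to front lip; lip and sides reach 45 mm below the hinge axis when shut. Starts 1.3 to 1.6 rad open, stays where it is left; about 2 N at the front edge moves it
- hood_edge (a point): point on the middle of the hood's outer (top) face, 88 mm from the hinge axis, 12 mm from the front edge and 4 mm outside the axis: where to push, on sheet metal just in front of the window. Lowered, the hood meets two sprung ball catches at about 0.14 rad; about 8 N down here snaps it past them and fully shut
- control_box: loose grey control box, 112 x 64 mm, top at 39 mm, 0.8 kg, beside the fixture's front half, to its left or its right. Origin: centre of its underside; its long axis is x; start button at x=-26, stop button at x=+26 mm, stub aerial at the +x end, 70 mm high
- start_top (a point): centre of the top of the start button: low black cap 23 mm across, 50 mm above the bench when up, 8 mm above its steel bezel
- start_button (a joint): start button, 0 = up, 0.005 m = fully down; spring, 1.5 N to begin and 5 N fully down
- stop_top (a point): centre of the top of the stop button: black mushroom head 40 mm across, top 66 mm above the bench; not to be pressed
- stop_button (a joint): stop button, 0 = up, 0.005 m = fully down; not to be pressed
- bin: loose blue open parts bin, 104 x 74 x 45 mm, on the other side of the fixture from the control box; origin centre of its underside; not part of the job
- terminal_tin: loose round tin, 67 mm across, 22 high, near the bench's front edge; not part of the job
- dial_knob: loose black knob, 32 mm across, 28 high, near the bench's front edge; not part of the job
- lead_bundle: loose tied bundle of leads, 27 x 166 x 8 mm, near the bench's front edge; not part of the job
- white_housing: loose white connector housing, 22 x 28 x 13 mm; not part of the job
- green_housing: loose green connector housing, 22 x 22 x 13 mm; not part of the job
- tweezers_a: loose tweezers, 14 x 122 x 8 mm; not part of the job

How it is judged:
By the outcome, as a careful person would: the job done as asked, in the order asked, and still so for the second after the job is handed in, with the robot touching nothing.
It also fails if it takes over 59 s, if anything falls off the work surface, if the arm or the gripper's body presses on something with over 40 N, if the wrist force passes 120 N, or if a joint passes its speed limit or range.

## Working session

There is one attempt and no reset: what is moved stays moved. The work goes in short steps, each a Python script; the robot and the scene stay as the last script left them, time stands still between calls to the robot, and variables do not carry over. Pictures are saved under pics/ and viewed, at most 10 in all, crops included, and the job is handed in when it is done.

```bash
mkdir -p pics
cat > h.py <<'E'
from cell import r
import numpy as np, cv2
def ray(c,loc):
    K=c["mtx"];K=np.array(K);T=np.array(c["world_from_camera"])
    px=np.array([[[loc[0]*640,loc[1]*480]]],float)
    u=cv2.undistortPoints(px,K,np.array([c["k1"],0,0,0,0.]))[0,0]
    return T[:3,3],T[:3,:3]@np.array([u[0],u[1],1.])
def atz(o,d,z): return o+d*(z-o[2])/d[2]
def tri(rays):
    A=0;b=0
    for o,d in rays:
        d=d/np.linalg.norm(d);P=np.eye(3)-np.outer(d,d);A=A+P;b=b+P@o
    p=np.linalg.solve(A,b)
    return p,[np.linalg.norm(np.cross(p-o,d/np.linalg.norm(d))) for o,d in rays]
E
python3 - <<'E'
from h import *
np.set_printoptions(precision=4,suppress=True)
C={n:r.camera(n) for n in("side","top")}
for n in C: cv2.imwrite(f"pics/{n}0.png",C[n]["color"][:,:,::-1]); print(n,np.array(C[n]["world_from_camera"])[:3])
Z=dict(fixture=0,push_plate=.044,hood_edge=None,control_box=0,start_top=.05,stop_top=.066,bin=0)
for k,z in Z.items():
    R=[]
    for n in C:
        l=r.landmark_of(k,n)
        if l:
            R.append(ray(C[n],l[0]["location"]))
            print(k,n,round(l[0]["p"],2),np.array(l[0]["location"])*[640,480],atz(*R[-1],z) if z is not None else "")
    if len(R)==2: print("  tri",*tri(R))
print(r.state()["time_s"],r.state()["tool_rot"])
E
```

```text
side [[-0.8313 -0.2495  0.4967 -0.0288]
 [-0.5558  0.3787 -0.7401  0.8007]
 [-0.0034 -0.8913 -0.4535  0.5882]]
top [[ 0.0083 -0.9922  0.1245  0.3721]
 [-0.9999 -0.0098 -0.0116  0.0111]
 [ 0.0128 -0.1244 -0.9922  1.1148]]
fixture side 0.67 [300.096 258.816] [ 0.5913 -0.0441  0.    ]
fixture top 0.86 [337.216 204.192] [ 0.5817 -0.0383  0.    ]
  tri [ 0.5828 -0.0367  0.0057] [np.float64(0.002520302337351064), np.float64(0.0025203023373511183)]
push_plate side 0.66 [346.304 260.016] [ 0.4629 -0.029   0.044 ]
push_plate top 0.71 [336.32  252.288] [ 0.4631 -0.0348  0.044 ]
  tri [ 0.4645 -0.0343  0.0409] [np.float64(0.0013138747586291628), np.float64(0.0013138747586292161)]
hood_edge side 0.73 [271.872 296.016] 
hood_edge top 0.56 [342.72  169.104] 
  tri [ 0.7011 -0.0624 -0.1469] [np.float64(0.005919344562836435), np.float64(0.005919344562836647)]
control_box side 0.69 [276.288 293.712] [0.5483 0.0972 0.    ]
control_box top 0.66 [275.072 216.576] [0.5503 0.1089 0.    ]
  tri [0.5459 0.1062 0.0064] [np.float64(0.003927807936207881), np.float64(0.003927807936207856)]
start_top side 0.38 [285.696 278.4  ] [0.5171 0.1049 0.05  ]
start_top top 0.39 [274.496 229.92 ] [0.5119 0.1052 0.05  ]
  tri [0.5134 0.1062 0.0515] [np.float64(0.0021027555926007857), np.float64(0.0021027555926006474)]
stop_top side 0.76 [259.904 263.616] [0.5759 0.1092 0.066 ]
stop_top top 0.57 [271.296 202.992] [0.5704 0.1121 0.066 ]
  tri [0.571  0.1126 0.0689] [np.float64(0.0014197441824327142), np.float64(0.0014197441824327134)]
bin side 0.81 [356.096 239.52 ] [ 0.5347 -0.1937  0.    ]
bin top 0.85 [398.08  226.896] [ 0.5285 -0.1827  0.    ]
  tri [ 0.5276 -0.1814  0.0073] [np.float64(0.00010040412186602363), np.float64(0.00010040412186596264)]
0.8 [ 0.9757  0.2191 -0.     -0.    ]
```

Run:
```python
import cv2
a=cv2.imread("pics/side0.png")[130:370,180:500];b=cv2.imread("pics/top0.png")[110:290,220:460]
cv2.imwrite("pics/cs.png",cv2.resize(a,None,fx=2.5,fy=2.5,interpolation=2));cv2.imwrite("pics/ct.png",cv2.resize(b,None,fx=3.3,fy=3.3,interpolation=2))
```

```text
(no output)
```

View pics/cs.png

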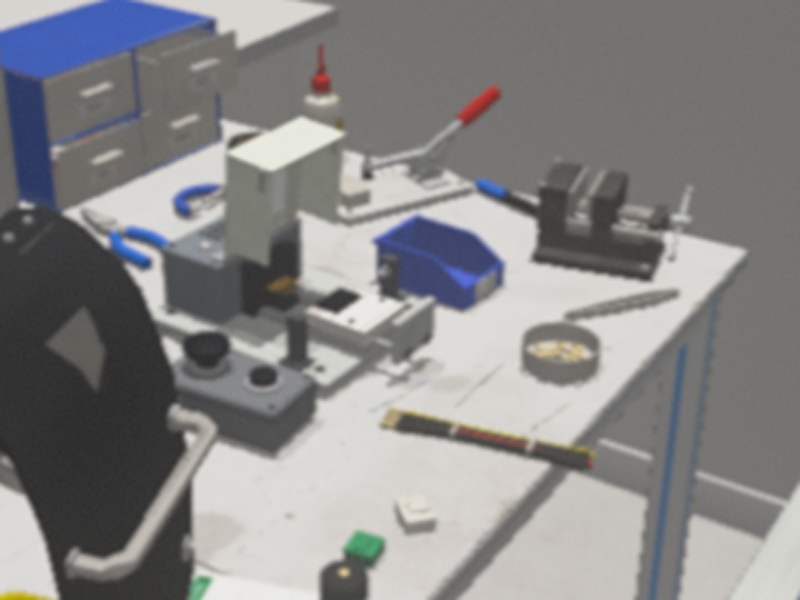

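View pics/ct.png

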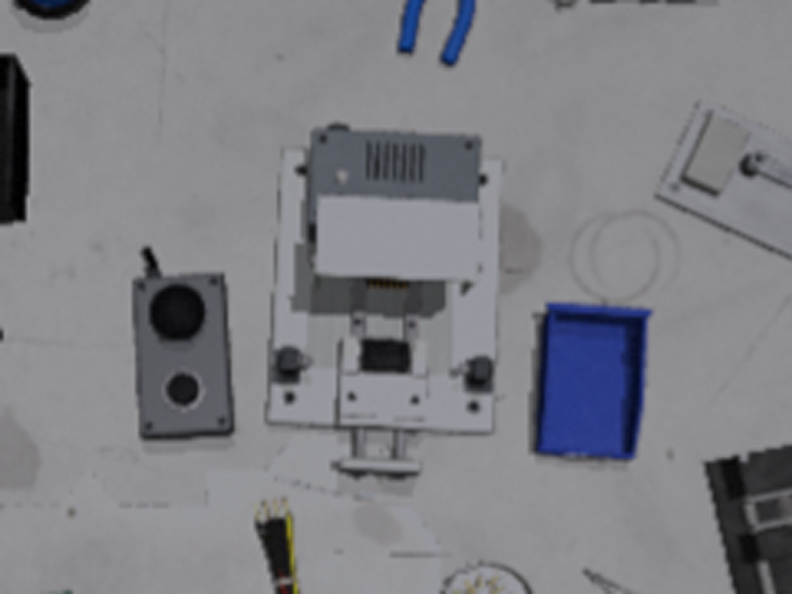

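The top view shows the fixture with a yaw of about -0.036 and the box on its left, start button nearer the robot. The hood stands open, so it has to be pushed from behind. I'll do the shuttle first.

```bash
cat >> h.py <<'E'
YAW=-0.036
F=np.array([.5835,-.0385,0.]); R=np.array([[np.cos(YAW),-np.sin(YAW),0],[np.sin(YAW),np.cos(YAW),0],[0,0,1]])
Q=[np.cos(YAW/2),np.sin(YAW/2),0,0]
def W(x,y,z): return F+R@np.array([x,y,z])
def force(): return np.array(r.state()["force"])
def press(d,maxd,lim,step=.001,vel=.03):
    """step along d until the opposing force change exceeds lim; returns travel log"""
    d=np.array(d,float);p0=np.array(r.state()["tcp_pos"]);f0=force();log=[];t=0
    while t<maxd:
        t+=step;r.movel(p0+d*t,vel=vel);f=-(force()-f0)@d
        log.append((round(t*1000,1),round(float(f),1)))
        if f>lim: break
    return log
E
python3 - <<'E'
from h import *
np.set_printoptions(precision=4,suppress=True)
r.movel([.278,-.588,.3],vel=.25); r.grasp()
a=W(-119-30,0,0) if 0 else np.array([.4645,-.0343,0])+R@[-.033,0,0]
r.reach([a[0],a[1],.2],Q); print(r.state()["qpos"],r.state()["time_s"])
r.movel([a[0],a[1],.044],vel=.15)
l=press(R[:,0],.075,13,step=.003,vel=.06)
s=r.state();print(l,s["time_s"],R.T@(np.array(s["tcp_pos"])-F),s["force"],s["finger_gap"])
E
```

```text
[ 0.3389  0.1908 -0.4052  2.063   0.0955  0.9046 -1.7267] 4.75
[(3.0, 0.4), (6.0, 0.6), (9.0, 0.7), (12.0, -0.0), (15.0, 0.3), (18.0, -0.2), (21.0, 0.2), (24.0, -0.2), (27.0, 0.5), (30.0, -0.0), (33.0, 0.7), (36.0, 0.8), (39.0, 0.3), (42.0, 0.9), (45.0, 0.8), (48.0, 0.3), (51.0, 0.8), (54.0, 0.4), (57.0, 1.1), (60.0, 0.1), (63.0, 0.2), (66.0, 0.8), (69.0, 0.6), (72.0, -0.2), (75.0, 0.4)] 12.1917 [-0.0762 -0.0001  0.0446] [-0.1144 -0.0588 -0.159 ] 0.005450588926991062
```

Run:
```python
from h import *
C={n:r.camera(n) for n in("side","top")}
a=C["side"]["color"][190:350,230:430,::-1];b=C["top"]["color"][150:310,230:430,::-1]
cv2.imwrite("pics/p1.png",np.vstack([cv2.resize(a,(375,300),interpolation=2),cv2.resize(b,(375,300),interpolation=2)]))
for n in C:
    l=r.landmark_of("push_plate",n)
    if l: print(n,l[0]["p"],atz(*ray(C[n],l[0]["location"]),.044))
```

```text
side 0.73 [ 0.45718204 -0.02309162  0.044     ]
top 0.62 [0.36719372 0.18981863 0.044     ]
```

View pics/p1.png

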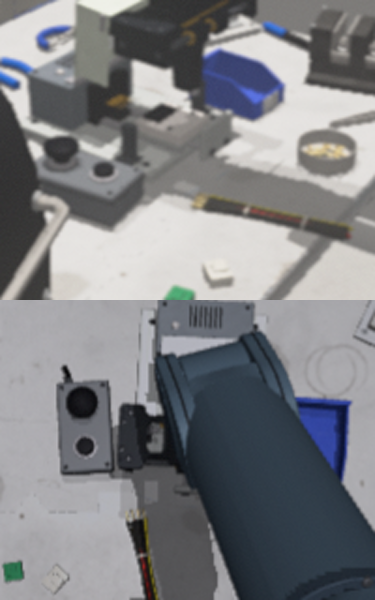

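Run:
```python
from h import *
a=r.camera("side")["color"][210:300,270:390,::-1]
cv2.imwrite("pics/p2.png",cv2.resize(a,(800,600),interpolation=2))
```

```text
(no output)
```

View pics/p2.png

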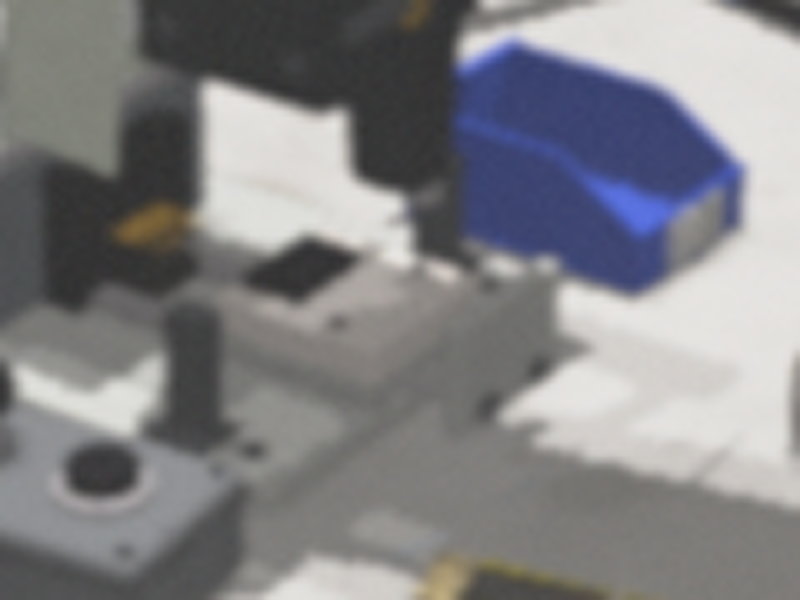

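Run:
```python
from h import *
c=r.camera("side");T=np.linalg.inv(np.array(c["world_from_camera"]))
def pj(p):
    return cv2.projectPoints(np.array([p]),cv2.Rodrigues(T[:3,:3])[0],T[:3,3],np.array(c["mtx"]),np.array([c["k1"],0,0,0,0.]))[0][0,0]
im=cv2.resize(c["color"][210:300,270:390,::-1],(800,600),interpolation=2)
def q(p): return tuple(int(v) for v in (pj(p)-[270,210])*800/120)
for x,col in((-.094,(0,0,255)),(-.086,(0,255,255)),(-.122,(255,0,0))):
    cv2.polylines(im,[np.array([q(W(x,y,z)) for y,z in((-.028,.018),(.028,.018),(.028,.058),(-.028,.058))])],True,col,1)
for p in (r.state()["tcp_pos"],): cv2.circle(im,q(p),6,(0,255,0),2)
cv2.polylines(im,[np.array([q(W(x,y,.015)) for x,y in((-.098,-.08),(-.098,.08),(.1,.08))])],False,(255,0,255),1)
cv2.imwrite("pics/p3.png",im);print(r.state()["tcp_pos"])
```

```text
[ 0.50701463 -0.03582469  0.04457257]
```

View pics/p3.png

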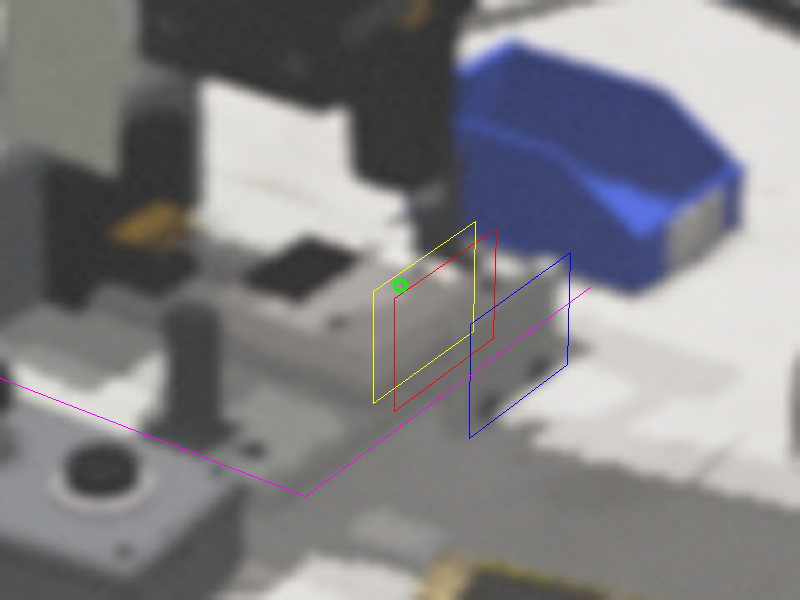

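The plate hasn't moved: it still lies at about x=-120, at pixel (510,350) in this crop. The fingertip ends near (445,258), above where its reported TCP projects, (400,285), so it passed over the plate. I'll check the tool height by touching the bare bench in front of the plate.

Run:
```python
from h import *
p=r.state()["tcp_pos"]
r.movel([p[0],p[1],.09],vel=.2)
r.movel([.425,-.05,.09],vel=.2)
c=r.camera("side");T=np.linalg.inv(np.array(c["world_from_camera"]))
def q(p): return cv2.projectPoints(np.array([p],float),cv2.Rodrigues(T[:3,:3])[0],T[:3,3],np.array(c["mtx"]),np.array([c["k1"],0,0,0,0.]))[0][0,0]
t=q(r.state()["tcp_pos"]);im=c["color"][:,:,::-1].copy();x0,y0=int(t[0])-60,int(t[1])-55
im=cv2.resize(im[y0:y0+90,x0:x0+120],(800,600),interpolation=2)
cv2.circle(im,tuple(int(v) for v in (t-[x0,y0])*800/120),6,(0,255,0),2);cv2.imwrite("pics/p4.png",im)
r.movel([.425,-.05,.024],vel=.15)
print(press([0,0,-1],.044,4,step=.002,vel=.04),r.state()["tcp_pos"],r.state()["force"],r.state()["time_s"])
```

```text
[(2.0, 0.4), (4.0, -0.5), (6.0, 0.5), (8.0, -0.5), (10.0, 0.5), (12.0, -0.3), (14.0, -0.6), (16.0, -0.1), (18.0, 0.0), (20.0, 0.7), (22.0, 0.5), (24.0, 1.6), (26.0, 0.3), (28.0, -0.3), (30.0, 0.1), (32.0, -0.3), (34.0, 1.2), (36.0, -0.1), (38.0, -0.1), (40.0, -0.3), (42.0, 0.8), (44.0, 1.1)] [ 0.42559643 -0.04966177 -0.01997079] [0.81193999 0.6777651  0.77887993] 19.575
```

View pics/p4.png

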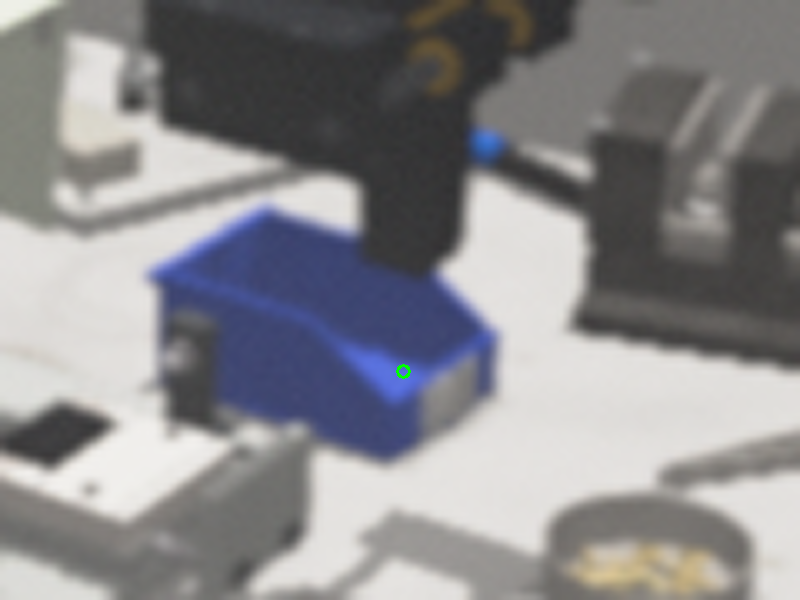

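The fingertip really ends at (400,268), while the reported TCP projects to (403,370). The tips are about 36 mm short of the stated TCP, so I'll find the bench by touch.

Run:
```python
from h import *
r.movel([.425,-.05,-.026],vel=.1)
print(press([0,0,-1],.025,4,step=.0015,vel=.05),r.state()["tcp_pos"],r.state()["force"],r.state()["time_s"])
```

```text
[(1.5, 1.6), (3.0, 1.2), (4.5, 0.6), (6.0, 0.8), (7.5, 0.4), (9.0, 0.7), (10.5, 0.3), (12.0, 9.1)] [ 0.42470655 -0.05006165 -0.03805707] [-1.56665888  0.41799636  8.72160203] 21.825
```

The bench contact at reported z≈-0.037 gives the tip height as reported z + 0.037. I'll redo the push with that correction.

```bash
cat >> h.py <<'E'
OFF=np.array([0,0,.037])
def go(p,vel=.15,rot=None): r.movel(np.array(p)-OFF,rot,vel=vel)
E
python3 - <<'E'
from h import *
np.set_printoptions(precision=4,suppress=True)
p=r.state()["tcp_pos"]; go([p[0],p[1],.042],.15)
go(W(-.140,0,.042),.1)
go(W(-.113,0,.042),.06); print(force())
l=press(R[:,0],.03,14,step=.002,vel=.06)
s=r.state();print(l,s["time_s"],R.T@(np.array(s["tcp_pos"])-F),s["force"])
E
```

```text
[0.3088 0.3985 0.9534]
[(2.0, 1.6), (4.0, 1.2), (6.0, 2.8), (8.0, 1.7), (10.0, 1.3), (12.0, 1.6), (14.0, 1.7), (16.0, 2.1), (18.0, 1.8), (20.0, 6.8), (22.0, 11.1), (24.0, 16.1)] 26.2667 [-0.0941 -0.0001  0.0045] [-15.8347   0.1465  14.1956]
```

Run:
```python
from h import *
c=r.camera("side");T=np.linalg.inv(np.array(c["world_from_camera"]))
def pj(p): return cv2.projectPoints(np.array([p],float),cv2.Rodrigues(T[:3,:3])[0],T[:3,3],np.array(c["mtx"]),np.array([c["k1"],0,0,0,0.]))[0][0,0]
im=cv2.resize(c["color"][210:300,270:390,::-1],(800,600),interpolation=2)
q=lambda p: tuple(int(v) for v in (pj(p)-[270,210])*800/120)
cv2.polylines(im,[np.array([q(W(-.094,y,z)) for y,z in((-.028,.018),(.028,.018),(.028,.058),(-.028,.058))])],True,(0,0,255),1)
cv2.circle(im,q(np.array(r.state()["tcp_pos"])+OFF),6,(0,255,0),1)
cv2.imwrite("pics/p5.png",im); print(r.state()["ft_torque"],force())
```

```text
[ 0.12152437  3.12301674 -0.09516372] [-14.83929193   0.17026031  13.44577849]
```

View pics/p5.png

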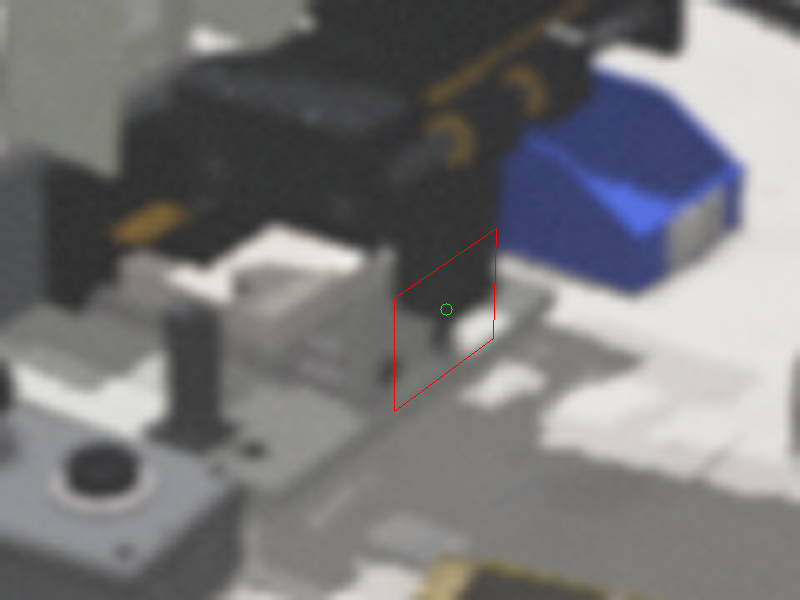

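The plate sits at the red home outline (near edge at column ~390), so the shuttle is home. Next is the hood.

Run:
```python
from h import *
np.set_printoptions(precision=4,suppress=True)
go(W(-.120,0,.045),.2); go(W(-.115,0,.23),.4); go(W(.072,0,.23),.4); go(W(.072,0,.160),.25)
f0=force();log=[];s=.086
for th in list(np.arange(1.75,.2,-.13))+[.17]:
    go(W(.039-s*np.cos(th)+.004*np.sin(th),0,.0765+s*np.sin(th)+.004*np.cos(th)),.12)
    f=force()-f0;log.append((round(th,2),f.round(1).tolist()))
    if np.linalg.norm(f)>25: break
print(log,r.state()["time_s"])
if np.linalg.norm(f)<=25:
    l=press([0,0,-1],.03,20,step=.002,vel=.06)
    s=r.state();print(l,s["time_s"],R.T@(np.array(s["tcp_pos"])+OFF-F),s["force"])
```

```text
[(np.float64(1.75), [-0.8, -1.1, -1.3]), (np.float64(1.62), [-0.3, -0.3, -1.4]), (np.float64(1.49), [-0.6, 0.5, -1.4]), (np.float64(1.36), [-1.4, -1.1, -1.2]), (np.float64(1.23), [-0.6, 0.5, -2.1]), (np.float64(1.1), [0.0, 0.1, -0.8]), (np.float64(0.97), [-0.7, -0.1, -1.7]), (np.float64(0.84), [-1.1, -0.1, -1.0]), (np.float64(0.71), [-0.3, 0.3, -1.5]), (np.float64(0.58), [-0.2, 0.1, -1.7]), (np.float64(0.45), [-0.8, -0.4, -1.2]), (np.float64(0.32), [-1.3, -0.8, -1.5]), (0.17, [-0.9, -0.2, -0.9])] 31.5667
[(2.0, -0.3), (4.0, 4.5), (6.0, -1.1), (8.0, -0.9), (10.0, -0.5), (12.0, 0.4), (14.0, 0.4), (16.0, 5.3), (18.0, 25.8)] 33.8167 [-0.0449 -0.      0.0792] [-7.9889  0.3065 26.374 ]
```

The hood has bottomed at its shut height. I'll lift, then look at the hood and remeasure the start button.

Run:
```python
from h import *
np.set_printoptions(precision=4,suppress=True)
p=np.array(r.state()["tcp_pos"])+OFF
go([p[0],p[1],.20],.3)
ph=YAW-0.6
qn=[np.cos(ph/2),np.sin(ph/2),0,0]
c=r.camera("side")
print([ (l["p"],atz(*ray(c,l["location"]),.05)) for l in r.landmark_of("start_top","side")[:2]])
print([ (l["p"],atz(*ray(c,l["location"]),.066)) for l in r.landmark_of("stop_top","side")[:2]])
print(r.solve_ik(np.array([.508,.108,.11])-OFF,qn),r.solve_ik(np.array([.508,.108,.05])-OFF,qn),r.state()["qpos"],r.state()["time_s"])
cv2.imwrite("pics/p6.png",cv2.resize(c["color"][190:310,230:390,::-1],(800,600),interpolation=2))
```

```text
[(0.41, array([0.515 , 0.1151, 0.05  ]))]
[(0.78, array([0.5694, 0.1015, 0.066 ]))]
[-0.0932  0.5157 -0.2564  1.9638  0.1988  0.6859 -2.6789] [-0.124   0.6191 -0.219   1.9834  0.2384  0.5633 -2.7128] [ 0.281   0.4256 -0.3756  1.8505  0.1935  0.9042 -1.7915] 34.525
```

View pics/p6.png

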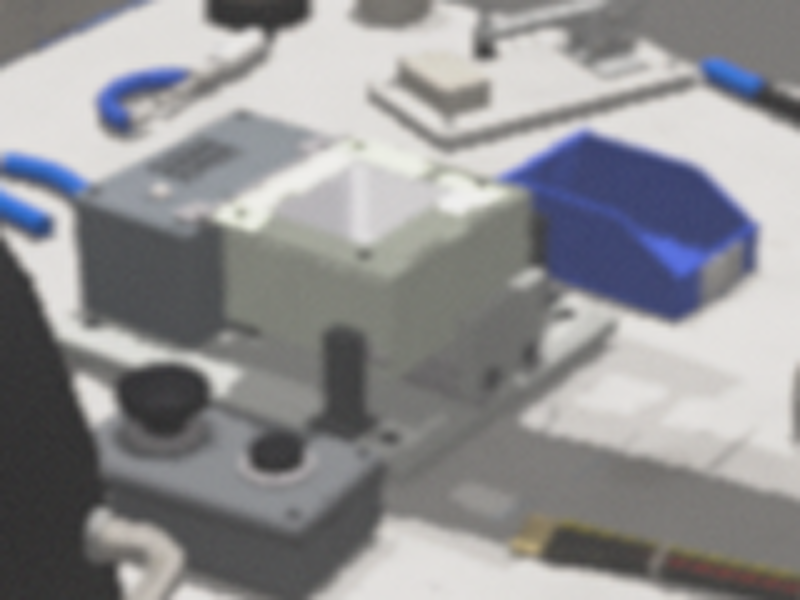

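The hood is flush shut and the shuttle is home. The start button shows at crop (275,450), consistent with (0.514, 0.105). I'll press it now, with the gripper yawed so its body clears the hood and the stop button.

Run:
```python
from h import *
np.set_printoptions(precision=4,suppress=True)
ph=YAW-0.55;qn=[np.cos(ph/2),np.sin(ph/2),0,0]
x,y=.510,.106
r.reach(np.array([x,y,.14])-OFF,qn)
go([x,y,.057],.15)
l=press([0,0,-1],.018,11,step=.001,vel=.04)
s=r.state();print(l,s["time_s"],np.array(s["tcp_pos"])+OFF,s["force"],s["ft_torque"])
r.sleep(.2)
go([x,y,.16],.15)
C={n:r.camera(n) for n in("side","top")}
for k,z in(("start_top",.05),("stop_top",.066),("control_box",0)):
    for n in C:
        d=r.landmark_of(k,n)
        if d: print(k,n,d[0]["p"],atz(*ray(C[n],d[0]["location"]),z))
a=C["side"]["color"][190:310,230:390,::-1]
cv2.imwrite("pics/p7.png",cv2.resize(a,(800,600),interpolation=2));print(r.state()["time_s"])
```

```text
[(1.0, 0.7), (2.0, -1.0), (3.0, 0.1), (4.0, -0.9), (5.0, -0.3), (6.0, -0.4), (7.0, 0.2), (8.0, 0.1), (9.0, 0.8), (10.0, 2.5), (11.0, 2.0), (12.0, 3.6), (13.0, 3.8), (14.0, 7.7), (15.0, 16.4)] 39.775 [0.511  0.1057 0.0437] [-3.5644 -2.1077 16.4474] [-0.1556  0.7675  0.0403]
start_top side 0.5 [0.5224 0.1023 0.05  ]
start_top top 0.48 [ 0.5179 -0.1751  0.05  ]
stop_top side 0.5 [0.5787 0.1024 0.066 ]
stop_top top 0.15 [ 0.5185 -0.1755  0.066 ]
control_box side 0.6 [0.5546 0.0962 0.    ]
41.3083
```

View pics/p7.png

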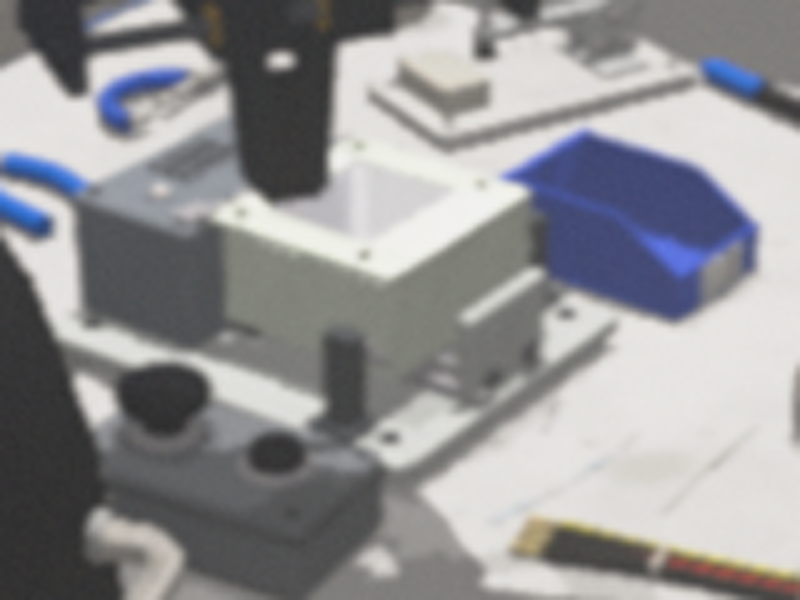

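The button force followed its spring and hit a hard stop about 5 mm down. The box hasn't moved, the hood is flush and the shuttle plate is level with the base front. Handing in.

```bash
python3 -c "
from h import *
print(r.sign_off(),r.state()['time_s'])"
```

```text
the job is handed in; nothing more can be done
the job is handed in; nothing more can be done
```

The job is handed in at about 41 s: the shuttle was pushed home, then the hood was shut in its catches, then start was pressed fully down and let up; stop was not touched, and no verdict came back.

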